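# Pry open the label dispenser and take off its reel cap

## Task

The label reel needs changing: lever up the label dispenser's clear hinged cover with the thin steel blade, by the slot under the cover's orange lip, swing the cover right back past upright so that it stays open, and lay the blade back down on the desk. Then unscrew the blue reel cap, which may have a right-hand or a left-hand thread (nothing shows which, so try both ways), lift it straight off and finish still holding it in the gripper, still and about ten centimetres above where it sat. Leave the other things on the desk where they are.

Things in the scene. Friction and masses are not known exactly. Their poses are not given: they have to be found in the camera images.
- dispenser: label dispenser, fixed to the desk: grey open-topped box 150 (x) by 154 (y) mm, 70 mm tall, walls 5 mm, with a black feed housing as tall on its -y side (out to y = -139 mm). Origin on the desk under the centre of the grey box, which is the cap's axis; its front (slot side) faces its -x. In it lies a white label reel 124 mm across, flat top 27 mm above the desk.
- cover (a joint): hinge of the clear cover: 0 shut, grows as it opens, stop at 1.95 rad (leaning back past upright). Flat plate 4 mm thick, 154 mm wide, underside 70 mm above the desk when shut; the orange front lip juts 6 mm beyond the front wall, 156 mm from the hinge. 0.12 kg, stiff hinge (0.14 N m friction): it stays at any angle; 1 to 2.5 N of lift at the front opens it.
- cover_hinge (a point): middle of the cover's hinge axis (which runs along the dispenser's y), at the back wall's outer face, 70 mm above the desk; does not move with the cover
- slot (a point): middle of the pry slot's mouth, on the front wall's outer face, 64 mm above the desk. The slot is a gap in the wall's top right under the cover: 58 mm wide, from 58 to 70 mm above the desk, open to the inside through the 5 mm wall. Axes as the dispenser's: +x leads into the box.
- cap_mid (a point): middle of the blue reel cap, half-way up, on its axis: a hollow twelve-sided cap, loose but for its thread, 36 mm tall, opposite flats 44 mm apart (one faces its x axis, the rest every 30 degrees), 0.05 kg, z up; a white stripe on top runs along its x. On its hub the middle is 48 mm, the rim 30 mm and the top 66 mm above the desk.
- cap_seat (a point): where the cap's rim rests on the hub, 30 mm above the desk. Coarse two-start thread of unknown hand: the wrong way the cap turns 15 to 20 degrees at most, then stops dead; the right way (counter-clockwise from above if right-hand, clockwise if left-hand) it turns freely, is clear at 60 degrees and stops at about 95. Once clear it lifts straight up, 30 mm to come off the hub; until then it cannot be pulled off.
- blade_grip (a point): grip point of the thin blade tool lying flat on the desk: yellow handle 80 mm long, 16 wide, 18 tall; steel blade 12 mm wide, 2.5 thick, half-way up the handle. This point is half-way up the handle (9 mm above the desk), near the balance point, 20 mm behind the handle's front end, 60 mm ahead of its rear end; its x axis points along the tool to the tip. 0.07 kg.
- blade_tip (a point): middle of the blade's square-cut tip, 100 mm ahead of the grip point along the tool's x; the blade stands 80 mm out of the handle
- spare_reel: spare label reel lying flat, white ring 100 mm across, 22 mm tall; origin under its centre
- marker: red marker pen lying down, 14 mm thick, 130 mm long along its x; origin under its middle
- mug: white mug 80 mm across, 90 mm tall; origin under its centre
- pen_pot: dark square pen pot 75 mm wide, 100 mm tall, pens standing up to about 160 mm; origin under its centre
- stapler: black stapler 140 mm long along its x, 34 mm wide, 40 mm tall; origin under its centre
- carton: small cardboard carton 160 x 120 x 100 mm; origin under its centre
There are look-alikes about, which are no part of the job. There is more than one size of the part that bears blade_grip; the job needs the smallest.

How it is judged:
On the way, in this order (a step that is already met when the one before it is completed fails the run):
1. the cover is levered up with the blade (value of joint cover above 0.12 rad and contact force between blade and cover above 0.1 N), for 0.05 s.
2. the cover stands open, swung back past upright (value of joint cover above 1.6 rad), for 0.1 s.
At the end, for the whole second after the job is handed in: The cover stands open past upright (over 1.6 rad); the cap is off its hub and held still by the fingers alone, its middle 115 to 260 mm above the desk (it sat at 48 mm) and within 100 mm sideways of its axis; the blade lies on the desk, let go (value of joint cover above 1.6 rad and height (world z) of cap_mid between 0.115 and 0.26 m and horizontal distance between cap_mid and dispenser below 0.1 m and contact force between cap and the fingers above 1 N and contact force between cap and dispenser below 0.1 N and contact force between cap and blade below 0.1 N and linear speed of cap below 0.03 m/s and height (world z) of each of blade_grip, blade_tip below 0.025 m and contact force between blade and the fingers below 0.05 N); the arm keeps its last pose, push and grip.
It fails at once if another thing on the desk is disturbed (moved over 40 mm) (distance of any of spare_reel, marker, mug, pen_pot, stapler, carton from where it was at the start of the episode above 0.04 m).
It also fails if it takes over 70 s, if anything falls off the work surface, if the arm or the gripper's body presses on something with over 40 N, if the wrist force passes 120 N, or if a joint passes its speed limit or range.

## Robot

A 6-joint arm with a two-finger parallel gripper is mounted at the origin on the work surface. World frame = base frame: x ahead of the robot, y to its left, z up, the work surface at z = 0. Lengths are in m, angles in rad, forces in N, time in s.
With the tool pointing down it reaches from about 0.225 to 0.875 m from the base axis. Payload 3.4 kg.
Tool frame: the origin (TCP) lies midway between the tips of the shut fingers; the grasp point (between the pads) lies 19 mm behind it (manip.grasp_offset is the distance from the TCP to the grasp point, in m); x points along the fingers, y is the direction in which the jaws open and shut, and the axes are right-handed (so a half turn about x gives the same grasp; the last joint's range is limited). The gripper opens to 85 mm and grips with 20 to 120 N. Pads are 22 mm wide; open, the fingers measure 114 mm over their backs; the gripper's body (76 mm by 85 mm) begins 54 mm behind the grasp point. The pads swing forward as they close: fully open they stand 13 mm farther back than shut.
Start: joints at [1.1, 0.276, 1.505, -0, 1.361, -0.121], TCP at [0.197, 0.54, 0.231] pointing down, gripper open.
Joint ranges: [-2.89, 2.89], [-0.75, 2.08], [0.22, 2.7], [-1.18, 4.32], [0.11, 2.71], [-2.7, 2.7]. Speed limits (rad/s): [2.57, 2.57, 3.14, 3.14, 3.14, 3.14].

## Interface

Orientations are given as a unit quaternion [w, x, y, z].
In Python, from rig import manip gives the robot as it stands.
- The arm moves only by the shell command python3 -m creep 'ROWS' [OPENING] [FORCE]. ROWS is a JSON object of lists of equal length, an entry for each row: "delta_pos": the shift along the tool's x, y, z in cm, a list of three; "dr": the turn, a rotation vector about the tool's x, y, z in rad, a list of three. In form: {"delta_pos": [[dx, dy, dz], ...], "dr": [[rx, ry, rz], ...]}. A call has 1 to 10 rows; each row is the pose to reach, as a shift and turn from the pose commanded when the call began, along the tool's axes at that moment; what a row does not reach only later rows make up. A row lasts 1/10 s, in which the tool goes at most 50 mm and 8.59 degrees, less where a joint would pass 70% of its speed; a pose out of reach is approached as far as the arm can. A call with a gripper value outside its range is refused whole. OPENING is the opening, from -1 (shut) to 1 (fully open), set as the call begins (- or left out, the last holds). The fingers move at their own pace and stop on an object; FORCE is the grip in N (left out, the last holds). Time passes only in rows, so rows that repeat a pose let the fingers close. It gives the time, the measured TCP pose, the force and the opening at its end, in the units of the state.
- manip.get_state(): the state, without advancing time (a new reading comes with each control period).
- manip.get_image(name): name is "scene" or "top" or "wrist"; returns a dict with "pixels" (480x640x3 uint8, blue, green, red), "depth" (480x640 float32, m along the optical axis (not along the pixel's ray), 0 where there is no reading), "intrinsics" (3x3 intrinsics, pixels), "k1" (the pictures are not rectified: a ray, as slopes to the right and down, at radius r is drawn at 1 + k1 r^2 times it, then the intrinsics apply), "rvec" (rotation vector, rad) and "tvec" (3), from world to camera coordinates, as OpenCV has them. Camera axes: x right, y down, z forward; pixel columns grow to the right and rows downward; lengths in m; the calibration is good to about 2 mm. A picture is of the moment at which its call begins.
- manip.sign_off(): hands the job in, once; it reports no verdict.
The state is a dict: "clock": time; "qpos": joint angles; "qd": joint speeds; "effort": joint torques, N m; "position": TCP position; "ee_rot": TCP orientation; "contact_force": force on the tool from outside, world axes, zero at the start; "moment": the same for the moment, N m; "width": finger opening in m.
Only numpy, scipy, OpenCV 4.12 (cv2) and the standard library are available. Lean on these libraries where they do the work, as an engineer would, in place of code of your own. Each camera call takes 0.05 s, during which the arm holds its last target. There are 200 camera calls.

## Working session

There is one attempt and no reset: what is moved stays moved. The work goes in short steps, Python scripts to look and compute and a shell command to move; the robot and the scene stay as the last step left them, time stands still between calls to the robot, and variables do not carry over. Pictures are saved under pics/ and viewed, about 8 in all and at most 12, crops included, and the job is handed in when it is done.

```bash
ls; mkdir -p pics
cat > h.py <<'E'
import numpy as np, cv2, sys
from scipy.spatial.transform import Rotation as R
from rig import manip
def rot(q): return R.from_quat([q[1],q[2],q[3],q[0]])
def world(im,u,v,d=None,z=None):
    """pixels -> world: with depth d, or on the plane z"""
    K=np.array(im["intrinsics"]);k1=im["k1"]
    k=k1 if np.isscalar(k1) else float(np.ravel(k1)[0])
    p=cv2.undistortPoints(np.array([[[u,v]]],float),K,np.array([k,0,0,0.]))[0,0]
    r=np.array([p[0],p[1],1.]);Rm=cv2.Rodrigues(np.array(im["rvec"],float))[0];t=np.array(im["tvec"],float).ravel()
    c=-Rm.T@t; w=Rm.T@r
    if z is not None: return c+w*(z-c[2])/w[2]
    if d is None: d=im["depth"][int(round(v)),int(round(u))]
    return c+w*d
def cloud(im):
    K=np.array(im["intrinsics"]);k=float(np.ravel(im["k1"])[0])
    v,u=np.mgrid[0:480,0:640]
    p=cv2.undistortPoints(np.stack([u.ravel(),v.ravel()],1)[:,None].astype(float),K,np.array([k,0,0,0.]))[:,0]
    d=im["depth"].ravel()[:,None]
    Rm=cv2.Rodrigues(np.array(im["rvec"],float))[0];t=np.array(im["tvec"],float).ravel()
    P=(np.c_[p,np.ones(len(p))]*d-t)@Rm
    P[d[:,0]==0]=np.nan
    return P.reshape(480,640,3)
def proj(im,P):
    return cv2.projectPoints(np.atleast_2d(P).astype(float),np.array(im["rvec"],float),np.array(im["tvec"],float),np.array(im["intrinsics"]),np.array([float(np.ravel(im["k1"])[0]),0,0,0.]))[0][:,0]
def grab(n,f):
    im=manip.get_image(n);cv2.imwrite("pics/"+f,im["pixels"]);np.save("pics/"+f+".npy",im,allow_pickle=True);return im
def load(f): return np.load("pics/"+f+".npy",allow_pickle=True).item()
def rows(p,q,up=None):
    """shift in cm in tool axes and rotvec to reach tcp p, orientation Rotation q from present"""
    s=manip.get_state();r=rot(s["ee_rot"])
    return r.inv().apply(np.array(p)-s["position"])*100,(r.inv()*q).as_rotvec()
E
python3 - <<'E'
from h import *
s=manip.get_state();print({k:np.round(v,3) for k,v in s.items()})
for n in("top","scene"):
    im=grab(n,n+"0.png");print(np.round(im["intrinsics"],1),im["k1"],np.round(im["rvec"],3),np.round(im["tvec"],3))
print(manip.grasp_offset)
E
```

```text
pics
{'clock': np.float64(0.0), 'qpos': array([ 1.1  ,  0.277,  1.506, -0.   ,  1.361, -0.121]), 'qd': array([ 0.   ,  0.001,  0.   , -0.001,  0.001, -0.001]), 'effort': array([-0.0000e+00, -4.1677e+01, -2.4581e+01, -0.0000e+00,  1.1000e-02,
       -0.0000e+00]), 'position': array([0.197, 0.54 , 0.23 ]), 'ee_rot': array([ 0.696,  0.122,  0.696, -0.124]), 'contact_force': array([-0.507,  0.163, -0.131]), 'moment': array([ 0.009,  0.015, -0.035]), 'width': np.float64(0.085)}
[[565.3   0.  313.3]
 [  0.  565.3 235.7]
 [  0.    0.    1. ]] 0.041118637108354124 [ 2.123 -2.119  0.218] [-0.025  0.539  1.238]
[[578.9   0.  313.9]
 [  0.  578.9 236. ]
 [  0.    0.    1. ]] -0.0010600770993227833 [ 1.471  2.117 -0.881] [ 0.224 -0.301  1.648]
0.0187
```

View pics/top0.png

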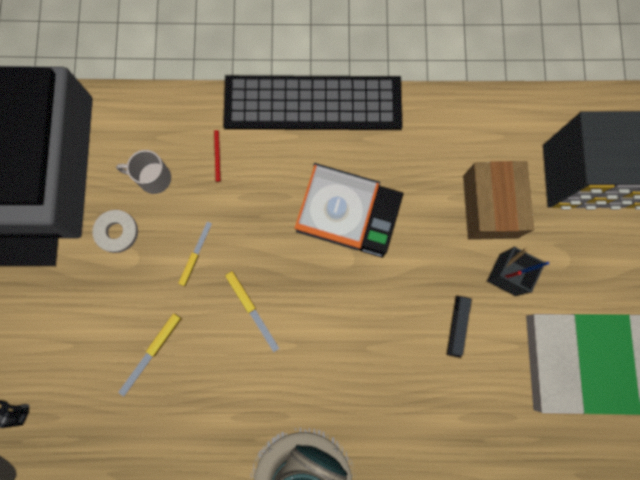

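View pics/scene0.png

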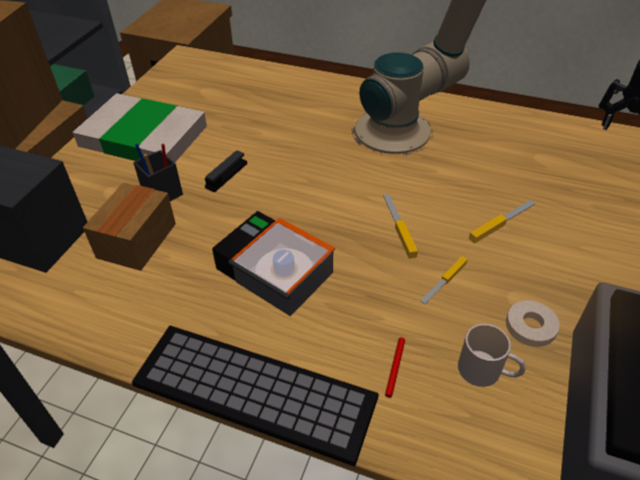

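The scene shows the dispenser at about (338,207) in the top view. Its orange lip (about (296,232) to (362,248)) faces the robot, the black housing is on the right, and the blue cap is at (336,206). There are three yellow tools. The shortest has its handle at (181,284)–(195,256) and its tip at (210,223).

Run:
```python
from h import *
im=load("top0.png");P=cloud(im);hsv=cv2.cvtColor(im["pixels"],cv2.COLOR_BGR2HSV)
c=cv2.inRange(hsv,(22,140,120),(34,255,255))
n,l,st,ce=cv2.connectedComponentsWithStats(c)
for i in range(1,n):
    if st[i,4]>60:
        v,u=np.where(l==i);r=cv2.minAreaRect(np.stack([u,v],1).astype(np.float32));b=cv2.boxPoints(r)
        W=np.array([world(im,*p,z=.018)[:2] for p in b]);print("yellow",st[i,4],np.round(ce[i]),np.round(W,3).tolist(),np.round([np.linalg.norm(W[0]-W[1]),np.linalg.norm(W[1]-W[2])],3), "z",np.nanmedian(P[l==i][:,2]))
# small blade: steel
m=(hsv[...,1]<60);
m[:215]=0;m[262:]=0;m[:,:188]=0;m[:,220:]=0
v,u=np.where(m);print("steel px",len(u));W=np.array([world(im,a,b,z=.01)[:2] for a,b in zip(u,v)])
mu=W.mean(0);ev=np.linalg.svd(W-mu)[2][0];t=(W-mu)@ev;print("steel",mu,ev,mu+ev*t.min(),mu+ev*t.max())
# dispenser
o=cv2.inRange(hsv,(3,150,120),(14,255,255));o[:150]=0;o[260:]=0;o[:,:280]=0;o[:,400:]=0
v,u=np.where(o);W=np.array([world(im,a,b,z=.074)[:2] for a,b in zip(u,v)])
r=cv2.minAreaRect((W*1000).astype(np.float32));print("orange",r,np.round(cv2.boxPoints(r)).tolist(), "z",np.nanmedian(P[o>0][:,2]))
g=(hsv[...,0]>95)&(hsv[...,0]<130)&(hsv[...,1]>60);g[:190]=0;g[222:]=0;g[:,:320]=0;g[:,355:]=0
v,u=np.where(g);print("cap",len(u),u.mean(),v.mean(),world(im,u.mean(),v.mean(),z=.06),"d z",np.nanmedian(P[g][:,2]))
big=cv2.resize(np.hstack([im["pixels"][150:290,165:235],im["pixels"][150:290,280:410]]),None,fx=4,fy=4,interpolation=cv2.INTER_CUBIC)
cv2.imwrite("pics/crop.png",big)
```

```text
yellow 65 [601. 186.] [[0.671, -0.681], [0.671, -0.733], [0.666, -0.732], [0.666, -0.681]] [0.051 0.005] z 0.19159691668934012
yellow 262 [188. 269.] [[0.434, 0.289], [0.506, 0.26], [0.499, 0.243], [0.426, 0.272]] [0.078 0.019] z 0.01713315481225572
yellow 423 [240. 291.] [[0.453, 0.183], [0.465, 0.165], [0.379, 0.108], [0.367, 0.127]] [0.022 0.103] z 0.02277874058278226
yellow 478 [163. 334.] [[0.283, 0.353], [0.368, 0.295], [0.354, 0.276], [0.27, 0.333]] [0.103 0.024] z 0.0224291068360867
steel px 198
steel [0.5433549  0.23745067] [-0.93059382  0.36605348] [0.58023717 0.22294286] [0.50717119 0.2516837 ]
orange ((603.6521606445312, -75.59062194824219), (155.4746856689453, 155.70777893066406), 73.25989532470703) [[507.0, -128.0], [656.0, -172.0], [701.0, -24.0], [551.0, 21.0]] z 0.07523857383910597
cap 0 nan nan [nan nan nan] d z nan<stdin>:19: RuntimeWarning: Mean of empty slice.
  ret = ret.dtype.type(ret / rcount)
  return np.nanmean(a, axis, out=out, keepdims=keepdims)
```

View pics/crop.png

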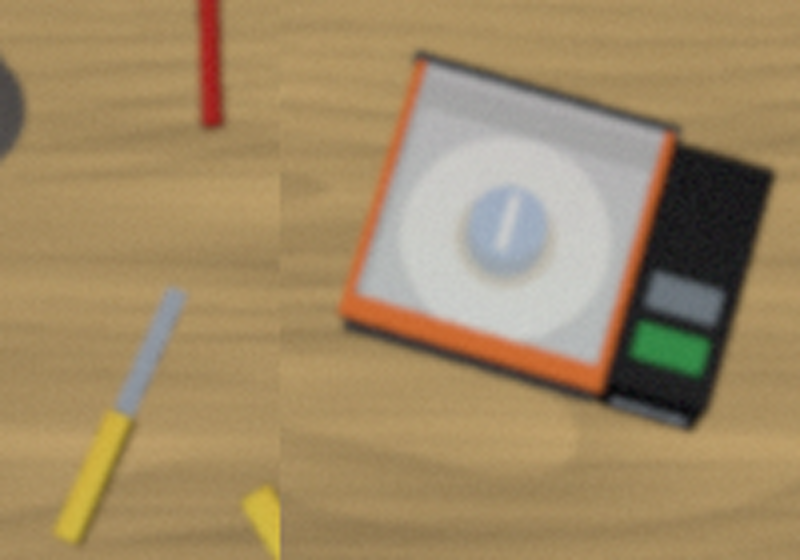

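```bash
cat >> h.py <<'E'
def down(zdir):
    """tool pointing down, tool z along horizontal direction zdir"""
    z=np.array([zdir[0],zdir[1],0.]);z/=np.linalg.norm(z);x=np.array([0,0,-1.]);return R.from_matrix(np.stack([x,np.cross(z,x),z],1))
def go(p,q):
    d,r=rows(p,q);print("delta_pos",np.round(d,2),"dr",np.round(r,3),"deg",np.round(np.degrees(np.linalg.norm(r)),1))
YAW=np.radians(-16.45);DX=np.array([np.cos(YAW),np.sin(YAW),0]);DY=np.array([-DX[1],DX[0],0]);DO=np.array([.6067,-.0764,0])
BD=np.array([np.cos(np.radians(-21.6)),np.sin(np.radians(-21.6)),0]);BG=np.array([.484,.259,0])
E
python3 - <<'E'
from h import *
s=manip.get_state();print(np.round(rot(s["ee_rot"]).as_matrix(),3))
for sg in(1,-1):
    q=down(sg*BD);go(BG+[0,0,.12],q)
E
```

```text
[[-0.001  0.343  0.939]
 [-0.001  0.939 -0.343]
 [-1.    -0.002 -0.   ]]
delta_pos [ 11.07 -16.52  36.6 ] dr [ 0.027 -0.     0.002] deg 1.6
delta_pos [ 11.07 -16.52  36.6 ] dr [-3.114e+00 -3.000e-03 -0.000e+00] deg 178.4
```

```bash
python3 -m creep '{"delta_pos":[[2,-4,9],[4,-8,18],[6,-12,27],[8,-16.5,36.6],[11,-16.5,36.6],[11,-16.5,36.6],[11,-16.5,36.6],[11,-16.5,36.6],[11,-16.5,36.6],[11,-16.5,36.6]],"dr":[[0.027,0,0.002],[0.027,0,0.002],[0.027,0,0.002],[0.027,0,0.002],[0.027,0,0.002],[0.027,0,0.002],[0.027,0,0.002],[0.027,0,0.002],[0.027,0,0.002],[0.027,0,0.002]]}' 1 60
python3 - <<'E'
from h import *
im=grab("wrist","w1.png");P=cloud(im);hsv=cv2.cvtColor(im["pixels"],cv2.COLOR_BGR2HSV)
c=cv2.inRange(hsv,(22,120,80),(34,255,255))
n,l,st,ce=cv2.connectedComponentsWithStats(c)
for i in range(1,n):
    if st[i,4]>300:
        v,u=np.where(l==i);r=cv2.minAreaRect(np.stack([u,v],1).astype(np.float32));b=cv2.boxPoints(r)
        W=np.array([world(im,*p,z=.018)[:2] for p in b]);print("yellow",st[i,4],np.round(ce[i]),np.round(W,4).tolist(),"z",np.nanmedian(P[l==i][:,2]))
go(BG+[0,0,.12],down(BD))
E
```

```text
clock: 1.1
position: [0.4852, 0.2579, 0.1199]
ee_rot: [0.694, 0.134, 0.695, -0.134]
contact_force: [0.1, 0.6, 0.0]
width: 0.0854
yellow 1484 [297.  21.] [[0.3533, 0.2794], [0.3324, 0.2937], [0.3427, 0.3113], [0.364, 0.2975]] z 0.02302882960922739
yellow 4189 [133. 205.] [[0.3722, 0.1078], [0.3628, 0.126], [0.4504, 0.183], [0.4623, 0.1648]] z 0.022858146683299815
yellow 2292 [328. 208.] [[0.4266, 0.2772], [0.4318, 0.2903], [0.5046, 0.2622], [0.4989, 0.2479]] z 0.017458450360954267
delta_pos [ 0.06 -0.03 -0.01] dr [-0.002 -0.002 -0.001] deg 0.2
```

View pics/w1.png

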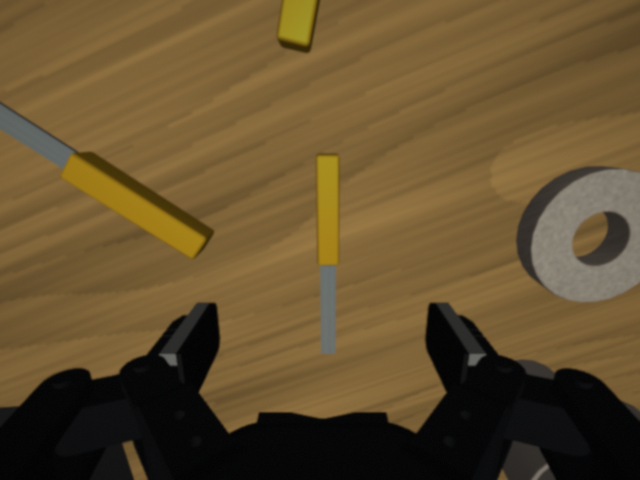

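The wrist view shows the small tool lying between the jaws, with its handle at (317–339, 154–265) and its tip at (328,353). The approach is good, so I'll lower and grip.

```bash
python3 -m creep '{"delta_pos":[[4,0.2,-0.3],[7,0.2,-0.3],[9,0.2,-0.3],[10.5,0.2,-0.3],[11.5,0.2,-0.3],[11.5,0.2,-0.3],[11.5,0.2,-0.3]],"dr":[[0,0,0],[0,0,0],[0,0,0],[0,0,0],[0,0,0],[0,0,0],[0,0,0]]}' 1 60
python3 -m creep '{"delta_pos":[[0,0,0],[0,0,0],[0,0,0],[0,0,0],[0,0,0],[0,0,0],[0,0,0],[0,0,0],[0,0,0],[0,0,0]],"dr":[[0,0,0],[0,0,0],[0,0,0],[0,0,0],[0,0,0],[0,0,0],[0,0,0],[0,0,0],[0,0,0],[0,0,0]]}' -1 80
```

```text
clock: 1.85
position: [0.4823, 0.2639, 0.007]
ee_rot: [0.695, 0.133, 0.694, -0.131]
contact_force: [0.6, 1.5, -0.2]
width: 0.0853
clock: 2.85
position: [0.4826, 0.263, 0.0069]
ee_rot: [0.695, 0.133, 0.694, -0.132]
contact_force: [-1.1, -0.3, 6.1]
width: 0.0136
```

```bash
python3 -m creep '{"delta_pos":[[-2,0,0],[-5,0,0],[-9,0,0],[-13,0,0],[-13,0,0]],"dr":[[0,0,0],[0,0,0],[0,0,0],[0,0,0],[0,0,0]]}' -1 80
python3 - <<'E'
from h import *
go(DO-.215*DX+[0,0,.132],down(DX))
E
```

```text
clock: 3.35
position: [0.486, 0.2642, 0.1416]
ee_rot: [0.698, 0.135, 0.691, -0.13]
contact_force: [1.4, 1.1, -0.9]
width: 0.014
delta_pos [  0.69 -29.16   2.34] dr [-0.09   0.009 -0.01 ] deg 5.2
```

```bash
python3 -m creep '{"delta_pos":[[0,-4,0],[0,-8,1],[0,-12,2],[0.3,-16,2.3],[0.7,-20,2.3],[0.7,-24,2.3],[0.7,-29.2,2.3],[0.7,-29.2,2.3],[0.7,-29.2,2.3],[0.7,-29.2,2.3]],"dr":[[0,0,0],[-0.04,0,0],[-0.09,0.009,-0.01],[-0.09,0.009,-0.01],[-0.09,0.009,-0.01],[-0.09,0.009,-0.01],[-0.09,0.009,-0.01],[-0.09,0.009,-0.01],[-0.09,0.009,-0.01],[-0.09,0.009,-0.01]]}'
python3 - <<'E'
from h import *
s=manip.get_state();print(s["position"],s["width"])
go(DO-.215*DX+[0,0,.062],down(DX))
T=s["position"]+np.array([0,0,.002])+.1*rot(s["ee_rot"]).apply([0,0,1]);print("tip exp",T)
out=[]
for n in("top","scene"):
    im=grab(n,n+"1.png");p=proj(im,[T,s["position"]]);print(n,p)
    u,v=p[0].astype(int);c=im["pixels"][max(0,v-65):v+65,u-100:u+60].copy();cv2.circle(c,(100,min(65,v)),1,(0,0,255),1)
    out.append(cv2.resize(c,(480,390),interpolation=cv2.INTER_CUBIC))
w=grab("wrist","w2.png")
cv2.imwrite("pics/c1.png",cv2.resize(np.hstack(out),(800,325)))
E
```

```text
clock: 4.35
position: [0.3964, -0.0166, 0.1284]
ee_rot: [0.696, 0.099, 0.704, -0.103]
contact_force: [0.2, 0.2, 0.3]
width: 0.0137
[ 0.39644235 -0.01659096  0.12835195] 0.01374694181133799
delta_pos [6.63 0.26 0.42] dr [ 0.    -0.01   0.007] deg 0.7
tip exp [ 0.49235117 -0.04488513  0.12938352]
top [[323.5209693  250.22426166]
 [310.18637166 295.20357639]]
scene [[315.62977529 202.66779724]
 [342.49047262 178.8188854 ]]
```

View pics/c1.png

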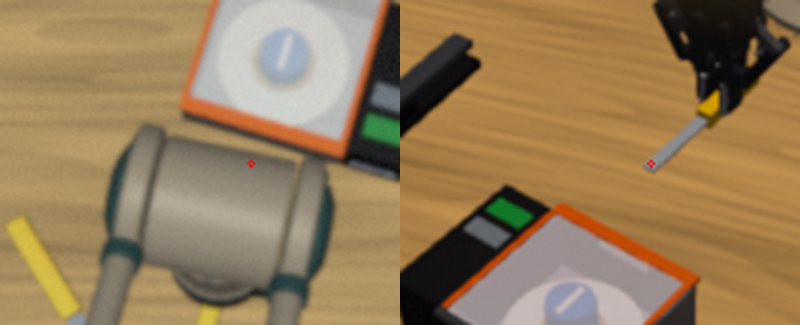

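The right crop (scene camera) shows the blade held level with its tip within about 2 px of prediction. I'll measure its height and tilt from depth.

Run:
```python
from h import *
s=manip.get_state();im=load("scene1.png");P=cloud(im);r=rot(s["ee_rot"])
L=r.inv().apply((P-s["position"]).reshape(-1,3)).reshape(P.shape) # tool coords: x down
m=(abs(L[...,1])<.014)&(L[...,2]>.03)&(L[...,2]<.12)&(abs(L[...,0])<.03)
v,u=np.where(m);Q=L[m];print(len(Q),"z max",Q[:,2].max())
for a in np.arange(.03,.12,.01):
    k=(Q[:,2]>=a)&(Q[:,2]<a+.01)
    if k.any():print(round(a,2),k.sum(),"x med(down)",Q[k,0].mean().round(4),"y",Q[k,1].mean().round(4))
```

```text
152 z max 0.10777180522802207
0.03 18 x med(down) -0.0047 y 0.0
0.04 19 x med(down) -0.0042 y -0.0006
0.05 19 x med(down) -0.0042 y -0.0007
0.06 22 x med(down) -0.0043 y -0.0008
0.07 19 x med(down) -0.0038 y -0.0004
0.08 18 x med(down) -0.0038 y -0.0009
0.09 20 x med(down) -0.0038 y -0.001
0.1 17 x med(down) -0.004 y -0.0014
```

```bash
python3 -m creep '{"delta_pos":[[2,0.1,0.2],[4,0.2,0.4],[6,0.2,0.4],[6.7,0.2,0.4],[6.7,0.2,0.4],[6.7,0.2,0.4],[6.7,0.2,0.4]],"dr":[[0,0,0],[0,-0.01,0.007],[0,-0.01,0.007],[0,-0.01,0.007],[0,-0.01,0.007],[0,-0.01,0.007],[0,-0.01,0.007]]}'
cat > chk.py <<'E'
from h import *
s=manip.get_state();p=s["position"]-DO
print("TCP disp x,y,z mm",np.round([p@DX*1e3,p@DY*1e3,p[2]*1e3],1),"F disp",np.round([s["contact_force"]@DX,s["contact_force"]@DY,s["contact_force"][2]],1),"mom",np.round(s["moment"],2),"w",round(float(s["width"]),4),"q6",s["qpos"][5].round(2))
r=rot(s["ee_rot"]);t=s["position"]+r.apply([-.0027,-.001,.106])-DO;print("tip mm",np.round([t@DX*1e3,t@DY*1e3,t[2]*1e3],1))
E
python3 chk.py
```

```text
clock: 5.2
position: [0.4009, -0.0167, 0.0625]
ee_rot: [0.701, 0.101, 0.699, -0.101]
contact_force: [0.1, 0.6, -0.4]
width: 0.0136
TCP disp x,y,z mm [-214.3   -1.    62.5] F disp [-0.1  0.6 -0.4] mom [-0.   -0.    0.01] w 0.0136 q6 -1.5
tip mm [-108.3   -2.    65.5]
```

```bash
python3 -m creep '{"delta_pos":[[0.15,0,1],[0.15,0,2],[0.15,0,2.7],[0.15,0,3.2],[0.15,0,3.7],[0.15,0,4.2],[0.15,0,4.7],[0.15,0,4.7]],"dr":[[0,0,0],[0,0,0],[0,0,0],[0,0,0],[0,0,0],[0,0,0],[0,0,0],[0,0,0]]}'
python3 chk.py
```

```text
clock: 6.0
position: [0.446, -0.0303, 0.0603]
ee_rot: [0.7, 0.101, 0.699, -0.101]
contact_force: [0.3, -0.5, -0.0]
width: 0.0138
TCP disp x,y,z mm [-167.2   -1.3   60.3] F disp [ 0.4 -0.4 -0. ] mom [ 0.04 -0.01 -0.04] w 0.0138 q6 -1.51
tip mm [-61.2  -2.3  63.1]
```

```bash
python3 -m creep '{"delta_pos":[[-0.6,0,0],[-1.2,0,0],[-1.8,0,0.05],[-2.4,0,0.1],[-3.0,0,0.2],[-3.6,0,0.35],[-4.2,0,0.5],[-4.6,0,0.6],[-4.6,0,0.6]],"dr":[[0,0,0],[0,0,0],[0,0,0],[0,0,0],[0,0,0],[0,0,0],[0,0,0],[0,0,0],[0,0,0]]}' -1 100
python3 chk.py
python3 - <<'E'
from h import *
im=grab("scene","s2.png");c=im["pixels"][120:320,210:450];cv2.imwrite("pics/c2.png",cv2.resize(c,None,fx=3,fy=3,interpolation=cv2.INTER_CUBIC))
E
```

```text
clock: 6.9
position: [0.4515, -0.0319, 0.1069]
ee_rot: [0.701, 0.101, 0.699, -0.101]
contact_force: [-0.4, -0.6, -0.8]
width: 0.0127
TCP disp x,y,z mm [-161.4   -1.3  106.9] F disp [-0.2 -0.7 -0.8] mom [0.03 0.11 0.07] w 0.0127 q6 -1.51
tip mm [-55.4  -2.2 109.9]
```

View pics/c2.png

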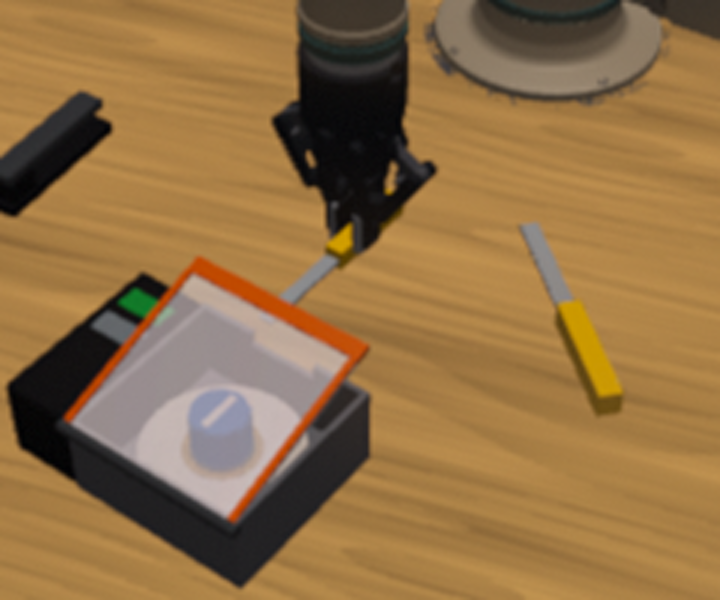

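The crop shows the cover lifted about 0.28 rad, with the blade tip under the lip. I'll continue along the hinge arc.

```bash
python3 -m creep '{"delta_pos":[[-1.3,0,0.5],[-2.5,0,1.1],[-3.7,0,1.8],[-4.8,0,2.6],[-5.8,0,3.5],[-6.6,0,4.5],[-7.4,0,5.6],[-8.1,0,6.8],[-8.1,0,6.8]],"dr":[[0,0,0],[0,0,0],[0,0,0],[0,0,0],[0,0,0],[0,0,0],[0,0,0],[0,0,0],[0,0,0]]}'
python3 chk.py
python3 -m creep '{"delta_pos":[[-0.5,0,1.2],[-1.0,0,2.6],[-1.3,0,3.9],[-1.5,0,5.2],[-1.5,0,6.6],[-1.4,0,8],[-1.1,0,9.3],[-0.8,0,10.6],[-0.5,0,11.2],[-0.5,0,11.2]],"dr":[[0,0,0],[0,0,0],[0,0,0],[0,0,0],[0,0,0],[0,0,0],[0,0,0],[0,0,0],[0,0,0],[0,0,0]]}'
python3 chk.py
python3 - <<'E'
from h import *
im=grab("scene","s3.png");c=im["pixels"][70:320,210:470];cv2.imwrite("pics/c3.png",cv2.resize(c,None,fx=2.4,fy=2.4,interpolation=cv2.INTER_CUBIC))
E
```

```text
clock: 7.85
position: [0.5183, -0.0517, 0.1881]
ee_rot: [0.702, 0.101, 0.698, -0.101]
contact_force: [0.3, -0.1, -0.1]
width: 0.0129
TCP disp x,y,z mm [-91.7  -1.3 188.1] F disp [ 0.3  0.  -0.1] mom [ 0.03 -0.03  0.02] w 0.0129 q6 -1.52
tip mm [ 14.2  -2.3 191.3]
clock: 8.85
position: [0.624, -0.0828, 0.1912]
ee_rot: [0.7, 0.101, 0.7, -0.101]
contact_force: [-0.7, 0.4, -1.2]
width: 0.0127
TCP disp x,y,z mm [ 18.4  -1.3 191.2] F disp [-0.8  0.2 -1.2] mom [ 0.07  0.03 -0.04] w 0.0127 q6 -1.53
tip mm [124.4  -2.2 193.9]
```

View pics/c3.png

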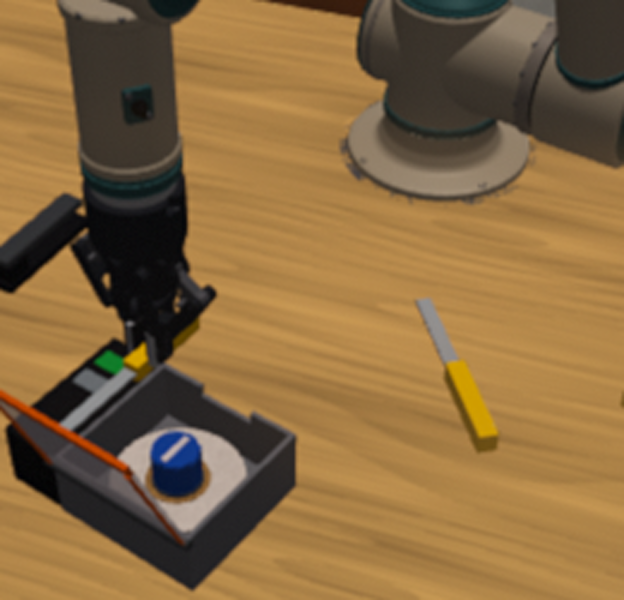

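The cover is far back past upright (about 1.9 rad) with the blade against it, and the blue cap is exposed. I'll back out and lay the blade down in front of the dispenser.

```bash
python3 -m creep '{"delta_pos":[[0,0,-2],[0,0,-6],[0,-1,-10],[0,-2,-14],[0,-3,-18],[2,-4,-22],[4,-4,-24],[8,-4,-24],[12,-4,-24],[12,-4,-24]],"dr":[[0,0,0],[0,0,0],[0,0,0],[0,0,0],[0,0,0],[0,0,0],[0,0,0],[0,0,0],[0,0,0],[0,0,0]]}'
python3 -m creep '{"delta_pos":[[2,0,0],[3.5,0,0],[4.5,0,0],[5.2,0,0],[5.7,0,0],[5.7,0,0],[5.7,0,0]],"dr":[[0,0,0],[0,0,0],[0,0,0],[0,0,0],[0,0,0],[0,0,0],[0,0,0]]}'
python3 chk.py
```

```text
clock: 9.9
position: [0.3774, -0.0517, 0.0693]
ee_rot: [0.697, 0.101, 0.703, -0.101]
contact_force: [-0.6, -0.4, -0.2]
width: 0.0131
clock: 10.6
position: [0.3824, -0.0533, 0.0157]
ee_rot: [0.7, 0.101, 0.699, -0.101]
contact_force: [-0.2, -0.3, -0.6]
width: 0.0127
TCP disp x,y,z mm [-221.6  -41.4   15.7] F disp [-0.1 -0.3 -0.6] mom [-0.03  0.01  0.01] w 0.0127 q6 -1.6
tip mm [-115.6  -42.4   18.6]
```

```bash
python3 -m creep '{"delta_pos":[[0.4,0,0],[0.7,0,0],[0.9,0,0],[0.9,0,0],[0.9,0,0]],"dr":[[0,0,0],[0,0,0],[0,0,0],[0,0,0],[0,0,0]]}'
python3 chk.py
```

```text
clock: 11.1
position: [0.3819, -0.0532, 0.0069]
ee_rot: [0.7, 0.101, 0.7, -0.101]
contact_force: [-2.6, 0.5, 11.2]
width: 0.0129
TCP disp x,y,z mm [-222.2  -41.4    6.9] F disp [-2.6 -0.2 11.2] mom [ 0.05  0.34 -0.  ] w 0.0129 q6 -1.6
tip mm [-116.2  -42.4    9.7]
```

```bash
python3 -m creep '{"delta_pos":[[-0.1,0,0],[-0.1,0,0],[-0.1,0,0],[-0.1,0,0],[-0.1,0,0],[-0.1,0,0],[-1,0,0],[-4,0,0],[-8,0,0],[-12,0,0]],"dr":[[0,0,0],[0,0,0],[0,0,0],[0,0,0],[0,0,0],[0,0,0],[0,0,0],[0,0,0],[0,0,0],[0,0,0]]}' 1 60
python3 -m creep '{"delta_pos":[[-5,0,0],[-9,0,0],[-9,0,0]],"dr":[[0,0,0],[0,0,0],[0,0,0]]}'
python3 chk.py
python3 - <<'E'
from h import *
im=grab("scene","s4.png");c=im["pixels"][70:320,210:470];cv2.imwrite("pics/c4.png",cv2.resize(c,None,fx=2.4,fy=2.4,interpolation=cv2.INTER_CUBIC))
print(np.round(manip.get_state()["qpos"],2))
im=grab("top","t4.png");hsv=cv2.cvtColor(im["pixels"],cv2.COLOR_BGR2HSV)
g=(hsv[...,0]>100)&(hsv[...,0]<128)&(hsv[...,1]>110);g[:180]=0;g[235:]=0;g[:,:310]=0;g[:,360:]=0
v,u=np.where(g);print(len(u))
if len(u):
  h=cv2.convexHull(np.stack([u,v],1).astype(np.float32));m=cv2.moments(h);c=(m["m10"]/m["m00"],m["m01"]/m["m00"]);w=world(im,*c,z=.06);print(c,w,DO)
  z=np.zeros((480,640),np.uint8);cv2.fillConvexPoly(z,h.astype(int),1);z=cv2.erode(z,np.ones((3,3)))
  s=(z>0)&(hsv[...,1]<100);v,u=np.where(s);W=np.array([world(im,a,b,z=.066)[:2] for a,b in zip(u,v)]);e=np.linalg.svd(W-W.mean(0))[2][0];print("stripe",len(u),W.mean(0),np.degrees(np.arctan2(e[1],e[0])))
E
```

```text
clock: 12.1
position: [0.3812, -0.0529, 0.1279]
ee_rot: [0.7, 0.101, 0.7, -0.101]
contact_force: [0.6, -0.4, -0.3]
width: 0.0856
clock: 12.4
position: [0.3853, -0.0541, 0.2223]
ee_rot: [0.705, 0.1, 0.695, -0.102]
contact_force: [0.7, 0.4, -0.3]
width: 0.0856
TCP disp x,y,z mm [-218.6  -41.3  222.3] F disp [ 0.6  0.6 -0.3] mom [-0.01 -0.03  0.02] w 0.0856 q6 -1.6
tip mm [-112.7  -42.3  226.5]
[-0.32 -0.01  1.88 -0.    1.26 -1.6 ]
231
(336.3232142857143, 207.18214285714285) [ 0.60476202 -0.07631198  0.06      ] [ 0.6067 -0.0764  0.    ]
stripe 63 [ 0.60723733 -0.07654361] 163.14281160920802
```

View pics/c4.png

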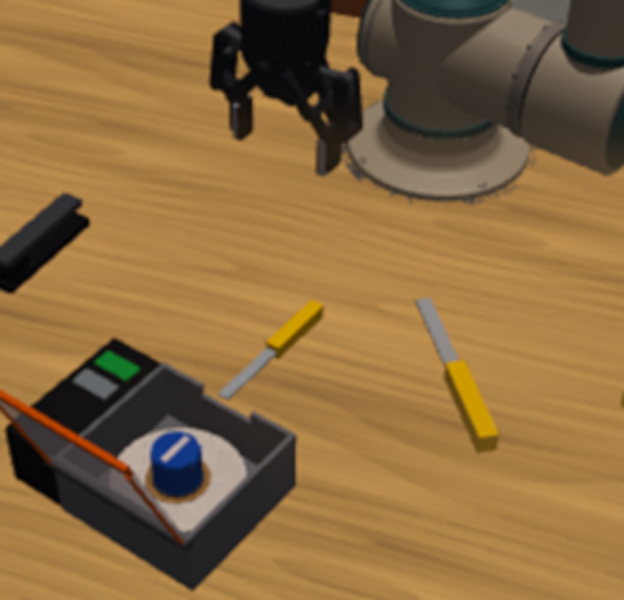

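The blade lies flat and released in front of the dispenser, and the cover stays back. The cap axis agrees in both measurements at (0.6065, -0.0764). The stripe lies at -17°, so the flats line up with the dispenser axes.

Run:
```python
from h import *
go(np.array([.6065,-.0764,.17]),down(-DY))
```

```text
delta_pos [ 4.81  4.12 22.18] dr [ 1.571  0.003 -0.002] deg 90.0
```

```bash
python3 -m creep '{"delta_pos":[[0,1,3],[0,2,6],[0,3,9],[0,4,12],[0,4.1,15],[0,4.1,18],[0,4.1,21],[1,4.1,22.2],[3,4.1,22.2],[4.8,4.1,22.2]],"dr":[[0.14,0,0],[0.28,0,0],[0.42,0,0],[0.56,0,0],[0.7,0,0],[0.84,0,0],[0.98,0,0],[1.12,0,0],[1.26,0,0],[1.4,0,0]]}' 1 60
python3 - <<'E'
from h import *
go(np.array([.6065,-.0764,.12]),down(-DY));print(np.round(manip.get_state()["qpos"],2))
E
```

```text
clock: 13.5
position: [0.6053, -0.0764, 0.1651]
ee_rot: [-0.468, -0.529, -0.47, 0.531]
contact_force: [0.7, -0.1, -0.3]
width: 0.0855
delta_pos [ 4.5   0.14 -0.01] dr [0.165 0.    0.004] deg 9.5
[-0.24  0.37  1.53 -0.    1.24 -0.12]
```

```bash
python3 -m creep '{"delta_pos":[[1,0.1,0],[2.5,0.1,0],[4.5,0.1,0],[4.5,0.1,0],[4.5,0.1,0],[4.5,0.1,0]],"dr":[[0.1,0,0],[0.167,0,0.004],[0.167,0,0.004],[0.167,0,0.004],[0.167,0,0.004],[0.167,0,0.004]]}'
python3 - <<'E'
from h import *
go(np.array([.6065,-.0764,.034]),down(-DY));s=manip.get_state();print(np.round(s["qpos"],2),s["position"])
E
```

```text
clock: 14.1
position: [0.6076, -0.0768, 0.1236]
ee_rot: [0.426, 0.567, 0.423, -0.564]
contact_force: [-0.7, 0.1, -0.6]
width: 0.0853
delta_pos [ 8.96 -0.16 -0.01] dr [ 0.004  0.    -0.005] deg 0.4
[-0.24  0.4   1.59 -0.    1.14  0.04] [ 0.60758703 -0.07675696  0.12358983]
```

```bash
python3 -m creep '{"delta_pos":[[2,-0.1,0],[4,-0.1,0],[6,-0.1,0],[7.5,-0.1,0],[8.5,-0.1,0],[8.7,-0.1,0],[8.7,-0.1,0]],"dr":[[0,0,0],[0,0,0],[0,0,0],[0,0,0],[0,0,0],[0,0,0],[0,0,0]]}'
python3 chk.py
python3 -m creep '{"delta_pos":[[0,0,0],[0,0,0],[0,0,0],[0,0,0],[0,0,0],[0,0,0],[0,0,0],[0,0,0]],"dr":[[0,0,0],[0,0,0],[0,0,0],[0,0,0],[0,0,0],[0,0,0],[0,0,0],[0,0,0]]}' -1 50
python3 chk.py
```

```text
clock: 14.8
position: [0.6073, -0.0766, 0.0368]
ee_rot: [0.426, 0.567, 0.423, -0.564]
contact_force: [-0.1, -0.2, -0.0]
width: 0.0855
TCP disp x,y,z mm [ 0.6 -0.1 36.8] F disp [-0.  -0.2 -0. ] mom [-0.    0.01  0.04] w 0.0855 q6 0.04
tip mm [   0.  -106.1   39.5]
clock: 15.6
position: [0.6075, -0.0767, 0.0373]
ee_rot: [0.426, 0.567, 0.423, -0.564]
contact_force: [-0.1, 1.1, 5.8]
width: 0.0427
TCP disp x,y,z mm [ 0.9 -0.1 37.3] F disp [-0.4  1.   5.8] mom [ 0.03  0.15 -0.02] w 0.0427 q6 0.04
tip mm [   0.3 -106.1   40. ]
```

```bash
python3 -m creep '{"delta_pos":[[0,0,0],[0,0,0],[0,0,0],[0,0,0]],"dr":[[-0.07,0,0],[-0.14,0,0],[-0.2,0,0],[-0.2,0,0]]}' -1 60
python3 chk.py
python3 -m creep '{"delta_pos":[[0,0,0],[0,0,0],[0,0,0],[0,0,0]],"dr":[[-0.07,0,0],[-0.14,0,0],[-0.22,0,0],[-0.22,0,0]]}'
python3 chk.py
```

```text
clock: 16.0
position: [0.6077, -0.0765, 0.0373]
ee_rot: [0.481, 0.521, 0.477, -0.519]
contact_force: [0.4, 0.1, 5.9]
width: 0.043
TCP disp x,y,z mm [ 0.9  0.2 37.3] F disp [0.4 0.2 5.9] mom [0.08 0.07 0.07] w 0.043 q6 -0.16
tip mm [  21.5 -103.8   40.1]
clock: 16.4
position: [0.6077, -0.0765, 0.0373]
ee_rot: [0.535, 0.465, 0.531, -0.463]
contact_force: [0.4, 1.3, 5.7]
width: 0.0426
TCP disp x,y,z mm [ 1.   0.2 37.3] F disp [0.  1.3 5.7] mom [0.16 0.07 0.02] w 0.0426 q6 -0.38
tip mm [ 43.8 -96.8  40.3]
```

No resisting torque at 24°, past the wrong-way stop. It looks right-hand, so I'll continue.

```bash
python3 -m creep '{"delta_pos":[[0,0,0],[0,0,0],[0,0,0],[0,0,0],[0,0,0],[0,0,0],[0,0,0],[0,0,0],[0,0,0],[0,0,0]],"dr":[[-0.1,0,0],[-0.2,0,0],[-0.3,0,0],[-0.4,0,0],[-0.5,0,0],[-0.6,0,0],[-0.7,0,0],[-0.8,0,0],[-0.9,0,0],[-0.9,0,0]]}'
python3 chk.py
```

```text
clock: 17.4
position: [0.608, -0.0765, 0.0374]
ee_rot: [0.685, 0.186, 0.68, -0.186]
contact_force: [0.1, 1.3, 4.9]
width: 0.0428
TCP disp x,y,z mm [ 1.3  0.3 37.4] F disp [-0.3  1.3  4.9] mom [ 0.2  -0.02  0.05] w 0.0428 q6 -1.28
tip mm [103.9 -26.4  40.8]
```

```bash
python3 -m creep '{"delta_pos":[[-0.3,0,0],[-0.6,0,0],[-0.9,0,0],[-1.2,0,0],[-1.2,0,0]],"dr":[[0,0,0],[0,0,0],[0,0,0],[0,0,0],[0,0,0]]}'
python3 chk.py
```

```text
clock: 17.9
position: [0.6071, -0.0766, 0.0488]
ee_rot: [0.684, 0.186, 0.68, -0.187]
contact_force: [1.2, -0.6, 0.5]
width: 0.0434
TCP disp x,y,z mm [ 0.4 -0.1 48.8] F disp [ 1.3 -0.2  0.5] mom [-0.01 -0.34 -0.01] w 0.0434 q6 -1.28
tip mm [102.9 -26.9  52.1]
```

Rising freely with no pull. I'll lift the rest of the way, 10 cm in all.

```bash
python3 -m creep '{"delta_pos":[[-1,0,0],[-2,0,0],[-3,0,0],[-4.5,0,0],[-6,0,0],[-7.5,0,0],[-9,0,0],[-9,0,0],[-9,0,0],[-9,0,0]],"dr":[[0,0,0],[0,0,0],[0,0,0],[0,0,0],[0,0,0],[0,0,0],[0,0,0],[0,0,0],[0,0,0],[0,0,0]]}'
python3 -m creep '{"delta_pos":[[0,0,0],[0,0,0],[0,0,0],[0,0,0],[0,0,0]],"dr":[[0,0,0],[0,0,0],[0,0,0],[0,0,0],[0,0,0]]}'
python3 chk.py
python3 - <<'E'
from h import *
im=grab("scene","s5.png");c=im["pixels"][100:350,190:450];cv2.imwrite("pics/c5.png",cv2.resize(c,None,fx=2.4,fy=2.4,interpolation=cv2.INTER_CUBIC))
P=cloud(im);hsv=cv2.cvtColor(im["pixels"],cv2.COLOR_BGR2HSV)
g=(hsv[...,0]>105)&(hsv[...,0]<128)&(hsv[...,1]>130)&(abs(P[...,0]-.607)<.05)&(abs(P[...,1]+.076)<.05)
print("blue",g.sum(),np.nanmin(P[g],0),np.nanmax(P[g],0))
o=cv2.inRange(hsv,(3,150,100),(14,255,255))>0;Q=(P-DO)[o];x=Q@DX;zz=Q[:,2];k=(x>.05)&(x<.18)&(abs(Q@DY)<.1)&(zz>.09)
print("cover angle",np.median(np.arctan2(zz[k]-.07,-(x[k]-.075))),k.sum())
a=load("top0.png")["pixels"].astype(int);b=grab("top","t5.png")["pixels"].astype(int);d=abs(a-b).sum(2)>90;n,l,st,ce=cv2.connectedComponentsWithStats(d.astype(np.uint8));print([(s[:4].tolist()) for s in st[1:] if s[4]>40])
E
```

```text
clock: 18.9
position: [0.6055, -0.0762, 0.1376]
ee_rot: [0.683, 0.186, 0.681, -0.187]
contact_force: [-0.5, 0.6, -0.6]
width: 0.0427
clock: 19.4
position: [0.6063, -0.0764, 0.1382]
ee_rot: [0.684, 0.186, 0.68, -0.187]
contact_force: [-0.5, 0.3, 0.4]
width: 0.043
TCP disp x,y,z mm [-4.000e-01 -1.000e-01  1.382e+02] F disp [-0.6  0.2  0.4] mom [-0.02  0.03  0.03] w 0.043 q6 -1.28
tip mm [102.2 -26.9 141.4]
blue 276 [ 0.58813011 -0.09946904  0.13136971] [ 0.64544873 -0.03806251  0.22657031]
cover angle 1.984603102137115 272
[[310, 101, 84, 40], [305, 130, 91, 46], [290, 165, 90, 88], [196, 223, 14, 30], [136, 234, 225, 246], [185, 255, 14, 31], [181, 272, 7, 12], [112, 321, 18, 47], [155, 361, 57, 15], [220, 376, 14, 10], [233, 380, 35, 7], [256, 390, 87, 26], [0, 399, 30, 30], [291, 445, 57, 33], [290, 455, 54, 25], [0, 456, 17, 24], [176, 462, 11, 18], [271, 469, 13, 11]]
```

View pics/c5.png

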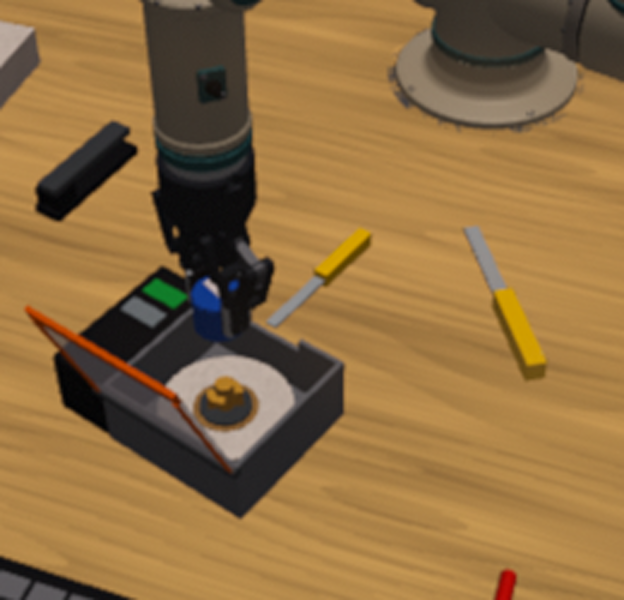

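The cap hangs in the gripper clear of the brass-coloured hub, the cover leans back, and the blade lies free on the desk. Handing in.

```bash
python3 -c "
from rig import manip
print(manip.sign_off())"
```

```text
the job is handed in; nothing more can be done
None
```

The job is done and handed in at about 19.5 s, though no verdict was reported.

- **Cover:** I levered it up with the smallest blade through the slot and swung it right back. My last camera estimate was about 1.98 rad, which is roughly the 1.95 rad stop given camera error.
- **Blade:** I laid it flat in front of the dispenser and let go. The later pictures show it lying free there.
- **Cap:** It turned counter-clockwise with no resisting torque, so the thread is right-hand. I turned it about 75° and never needed to try the other way. It lifted off without any pull.
- **Final hold:** The fingers hold the cap at 60 N, with its middle about 150 mm above the desk (10 cm above its seat). The gripper is within 1 mm of the cap's axis, and the opening was steady at 43 mm.
- **Other objects:** I compared the first and last overhead pictures. I saw changes only at the dispenser, at the blade's old spot, and where the arm or its shadow fell. None were at the spare reel, marker, mug, pen pot, stapler or carton.

No check failed. The gripper's opening read about 1 to 3 mm under the true widths on both the blade handle and the cap, which made no difference to the grips.

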